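# Tighten the bench clamp with its loose crank

## Task

Clamp the square tube offcut in the small bench clamp: fit the loose crank fully home on the clamp's square drive shaft and turn it clockwise (seen from above) until the jaw has pushed the tube against the fixed jaw and holds it snug, going by feel and not forcing it, since the jaw must not dent the tube. Then lift the crank straight off and gently set it back down on the bench, standing on its hub with the knob up, well clear of the clamp; leave the tube clamped and do not disturb the other things lying about.

Things in the scene. Friction and masses are not known exactly. Their poses are not given: they have to be found in the camera images.
- clamp: Low bench clamp, fixed; dark steel base plate 212 x 100 x 12 mm. Origin at bench level under the axis of its vertical drive shaft; z up, x from the grey gear housing (80 x 80 mm, top at 57.5 mm) towards the fixed jaw. The plate spans x = -46 to 166 mm. The sliding jaw is between housing and fixed jaw; both jaws 70 mm wide, tops at about 58 mm.
- shaft_seat (a point): On the drive shaft's axis, on top of its 42 mm round flange, 62 mm above the bench: the fitted crank's hub rests here. From here up the shaft is a 24 mm square for 22.5 mm, then a 21 mm square nose up to 25 mm. The point turns with the shaft: x and y square to its flats. The shaft turns clockwise seen from above to close the jaw.
- jaw: Sliding steel jaw with a sprung dark pressure plate (15 N/mm) before it. Origin at bench level under its middle, x to the fixed jaw; the plate is set out anew each time, its face 11 to 19 mm ahead of the origin. It moves 10 mm per rad of the shaft, 9 to 28 mm to snug. Turning takes 0.15 Nm, plus 0.1 Nm per 10 N of jaw pressure. Friction holds it when let go (pressure over 15 N relaxes to that).
- tube: The workpiece: rusty square tube offcut, 40 x 40 mm and 64 mm long, lying across the clamp, loose on the base plate between the two jaws. Origin at the centre of its underside; its y axis is its 64 mm length, its x axis is the 40 mm side that is clamped. More than 40 N from the jaw dents it; a snug hold is anything from 10 to 30 N.
- crank: Loose steel crank, about 0.4 kg, standing on its hub. Origin: middle of the hub's underside (socket mouth); z up, x along the arm. Hub 40 x 40 x 36 mm; socket 26 mm square, 30 mm deep, sides along x and y: fits the shaft four ways, 1 mm play per side. Arm at 26 to 36 mm height, 18 mm wide, to the knob at x = 75 mm; counterweight to x = -59 mm, its underside at 24 mm.
- grip_block (a point): Centre of the bright steel grip block on the axis of the crank's hub, 54 mm above the hub's underside: 30 mm wide across the arm (crank y), 34 mm long along it, from 36 to 72 mm above the underside. Best gripped across its 30 mm width, from above. Axes as the crank's.
- knob_center (a point): Centre of the crank's upright black knob, a plain freely spinning sleeve 20 mm in diameter and 45 mm tall, on the far end of the arm 75 mm from the hub's axis; from 38 to 83 mm above the hub's underside (this point 60.5 mm). Its own turning about the pin means nothing.
- bolt: Bystander: a steel bolt, 72 mm long, lying on the bench; leave it alone. Origin at the centre of its underside.
- nut: Bystander: a large hexagon nut, 34 mm, lying on the bench; leave it alone. Origin at the centre of its underside.
- spanner: Bystander: a combination spanner, 205 mm long, lying on the bench; leave it alone. Origin at the centre of its underside.
- tape: Bystander: a dark roll of tape, 53 mm wide and 19 mm high, lying on the bench; leave it alone. Origin at the centre of its underside.
- fixed_jaw: The fixed steel jaw block at the end of the clamp, 70 mm wide, 22 mm thick; origin at bench level under its middle, axes as the clamp's (its clamping face is at x = -11 mm; it is bolted down a few mm nearer or farther from one start to the next, and does not give).
Not all that is in view belongs to the job. There is more than one size of the tube; the one meant has the size given above.

How it is judged:
By the outcome, as a careful person would: the job done as asked, in the order asked, and still so for the second after the job is handed in, with the robot touching nothing.
It also fails if it takes over 72 s, if anything falls off the work surface, if the arm or the gripper's body presses on something with over 40 N, if the wrist force passes 120 N, or if a joint passes its speed limit or range.

## Robot

A 7-joint arm with a two-finger parallel gripper is mounted at the origin on a cart in front of the work surface, level with it; the furniture and walls round the work are solid. World frame = base frame: x ahead of the robot, y to its left, z up, the work surface at z = 0. Lengths are in m, angles in rad, forces in N, time in s.
With the tool pointing down it reaches from about 0.4 to 0.925 m from the base axis. Payload 5.6 kg.
Tool frame: the origin (TCP) lies at the very end of the fingers, on their centre line; the grasp point (between the pads) lies 19 mm behind it (arm.pinch_z is the distance from the TCP to the grasp point, in m); y points along the fingers, z is the direction in which the jaws open and shut, and the axes are right-handed (so a half turn about y gives the same grasp; the last joint's range is limited). The gripper opens to 85 mm and grips with 20 to 120 N. Pads are 22 mm wide; open, the fingers measure 114 mm over their backs; the gripper's body (76 mm by 85 mm) begins 54 mm behind the grasp point. The pads swing forward as they close: fully open they stand 13 mm farther back than shut.
Start: joints at [-1.24, 0.468, -0.012, 1.603, 0.006, 1.071, -0.056], TCP at [0.237, 0.605, 0.195] pointing down, gripper open.
Joint ranges: [-2.53, 2.53], [-0.31, 2.02], [-1.57, 1.55], [0.28, 2.44], [-1.29, 4.43], [0.15, 1.84], [-2.92, 2.92]. Speed limits (rad/s): [2.57, 2.57, 3.14, 3.14, 3.14, 3.14, 3.14].

## Interface

Orientations are given as a unit quaternion [x, y, z, w].
In Python, from station import arm, viewer, workorder gives the robot as it stands.
- The arm moves only by the shell command python3 -m handwheel 'ROWS' [FORCE]. ROWS is JSON, a list of rows, each a list of 5 numbers: the opening, from 0 (shut) to 1 (fully open), then the shift along the world's x, y, z in mm, then the turn about the world's z in degrees. A call has exactly 10 rows; each row is the pose to reach, as a shift and turn from the pose commanded when the call began; what a row does not reach only later rows make up. A row lasts 1/8 s, in which the tool goes at most 62.5 mm and 10.7 degrees, less where a joint would pass 70% of its speed; a pose out of reach is approached as far as the arm can. A call with a gripper value outside its range is refused whole. The fingers move at their own pace and stop on an object; FORCE is the grip in N (left out, the last holds). Time passes only in rows, so rows that repeat a pose let the fingers close, or fill a call up. It gives the time, the measured TCP pose, the force and the opening at its end, in the units of the state.
- arm.state(): the state, without advancing time (a new reading comes with each control period).
- viewer.grab_frame(name): name is "scene" or "top"; returns the picture (384x512x3 uint8, red, green, blue); there is no depth.
- viewer.calibration(name): a dict with "fov_y" (degrees; the focal length in pixels is half the picture's height over the tangent of half this angle, whatever the lens; pixels are square), "cx", "cy" (the principal point, pixels), "k1" (the pictures are not rectified: a ray, as slopes to the right and down, at radius r is drawn at 1 + k1 r^2 times it, then the intrinsics apply), "position" and "attitude" of the camera in the world. Camera axes: x right, y up, looking along -z (the intrinsics and any distortion apply to the point x, -y, -z); pixel columns grow to the right and rows downward; lengths in m; the calibration is good to about 2 mm. A picture is of the moment at which its call begins. calibration takes no time and is no camera call.
- workorder.hand_in(): hands the job in, once; it reports no verdict.
The state is a dict: "clock": time; "q": joint angles; "dq": joint speeds; "tau": joint torques, N m; "ee_pos": TCP position; "orientation": TCP orientation; "ft_force": force on the tool from outside, world axes, zero at the start; "moment": the same for the moment, N m; "grip_width": finger opening in m.
Only numpy, scipy, OpenCV 4.12 (cv2) and the standard library are available. Lean on these libraries where they do the work, as an engineer would, in place of code of your own. Each camera call takes 0.05 s, during which the arm holds its last target. There are 200 camera calls.

## Working session

There is one attempt and no reset: what is moved stays moved. The work goes in short steps, Python scripts to look and compute and a shell command to move; the robot and the scene stay as the last step left them, time stands still between calls to the robot, and variables do not carry over. Pictures are saved under pics/ and viewed, on a budget of 10 in all, crops included, one or two more only if the job needs it, and the job is handed in when it is done.

```bash
mkdir -p pics
cat > h.py <<'E'
import numpy as np, cv2
from scipy.spatial.transform import Rotation as R
from station import arm, viewer, workorder
def cam(n):
    c=viewer.calibration(n); f=192/np.tan(np.radians(c["fov_y"])/2)
    return c,f
def rot(c):
    a=np.array(c["attitude"],float)
    return R.from_quat(a).as_matrix() if a.size==4 else a.reshape(3,3)
def ray(n,u,v):
    c,f=cam(n); d=np.array([(u-c["cx"])/f,(v-c["cy"])/f]); s=d.copy()
    for _ in range(30): s=d/(1+c["k1"]*(s@s))
    w=rot(c)@np.array([s[0],-s[1],-1.]); return np.array(c["position"]),w
def onz(n,u,v,z):
    p,w=ray(n,u,v); return p+w*(z-p[2])/w[2]
def proj(n,P):
    c,f=cam(n); q=rot(c).T@(np.array(P,float)-c["position"]); s=np.array([q[0],-q[1]])/-q[2]
    return s*(1+c["k1"]*(s@s))*f+[c["cx"],c["cy"]]
def two(u1,u2):  # scene px, top px
    a,d=ray("scene",*u1); b,e=ray("top",*u2)
    t=np.linalg.lstsq(np.c_[d,-e],b-a,rcond=None)[0]; p,q=a+t[0]*d,b+t[1]*e
    return (p+q)/2, np.linalg.norm(p-q)
def grab(n): return cv2.cvtColor(viewer.grab_frame(n),cv2.COLOR_RGB2BGR)
E
python3 - <<'E'
from h import *
for n in("scene","top"):
    im=grab(n); cv2.imwrite(f"pics/{n}0.png",im); c=viewer.calibration(n); print(n,c)
s=arm.state(); print({k:np.round(s[k],3) for k in s})
E
```

```text
scene {'fov_y': 49.01919170540515, 'cx': 257.094283420843, 'cy': 193.04132025572721, 'k1': -0.10130189178088854, 'position': array([ 0.12288397, -0.60609957,  0.78937277]), 'attitude': array([ 0.36086719, -0.10820414, -0.27331888,  0.88507826])}
top {'fov_y': 53.086457761186516, 'cx': 251.11168558049582, 'cy': 192.2056453310152, 'k1': -0.12892523370371947, 'position': array([ 0.42215342, -0.0064994 ,  0.9983457 ]), 'attitude': array([-0.02718362,  0.03518237,  0.71146329, -0.70131537])}
{'clock': np.float64(0.1), 'q': array([-1.24 ,  0.468, -0.012,  1.604,  0.006,  1.071, -0.056]), 'dq': array([ 0.   , -0.003, -0.001, -0.003,  0.   ,  0.001, -0.   ]), 'tau': array([ 1.0000e-03, -5.3353e+01,  2.2000e-02, -2.5196e+01,  1.1000e-02,
        4.0000e-03,  0.0000e+00]), 'ee_pos': array([0.237, 0.605, 0.194]), 'orientation': array([ 0.695, -0.131,  0.131, -0.694]), 'ft_force': array([-0.09 ,  0.113,  0.279]), 'moment': array([0.052, 0.025, 0.056]), 'grip_width': np.float64(0.086)}
```

View pics/scene0.png

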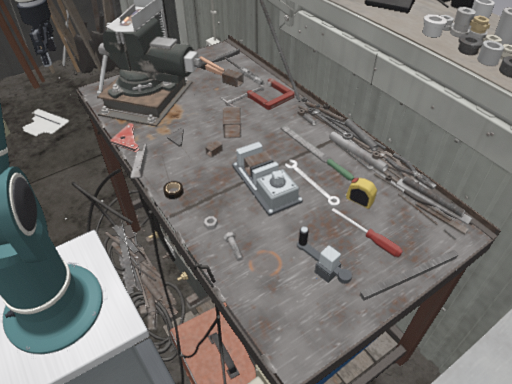

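View pics/top0.png

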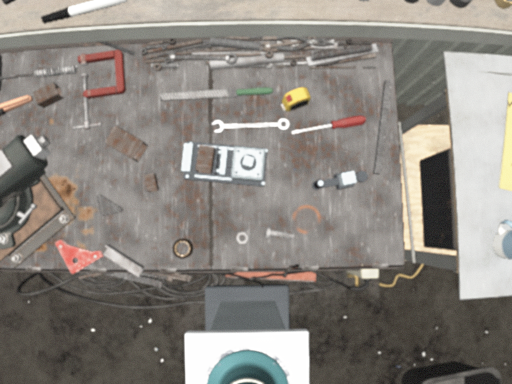

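Scene: clamp housing at (277,190), tube at (255,160), crank block (328,257) with knob (303,236). Top: shaft (249,161), tube (205,160), crank block (347,180), knob (320,184). Possible tubes: (205,160), between the jaws, and brown pieces at (127,142) and (151,183), out on the bench. The one in the clamp fits the description. The only crank is the one at (347,180). I'll check both in one close crop.

Run:
```python
import cv2,numpy as np
t=cv2.imread("pics/top0.png"); s=cv2.imread("pics/scene0.png")
a=cv2.resize(t[130:200,175:375],None,fx=4,fy=4,interpolation=cv2.INTER_CUBIC)
b=cv2.resize(s[140:215,225:310],None,fx=4,fy=4,interpolation=cv2.INTER_CUBIC)
c=cv2.resize(s[215:290,285:365],None,fx=4,fy=4,interpolation=cv2.INTER_CUBIC)
o=np.zeros((580,800,3),np.uint8); o[:280]=a; o[280:580,:340]=b; o[280:580,400:720]=c
cv2.imwrite("pics/crop0.png",o)
```

```text
(no output)
```

View pics/crop0.png

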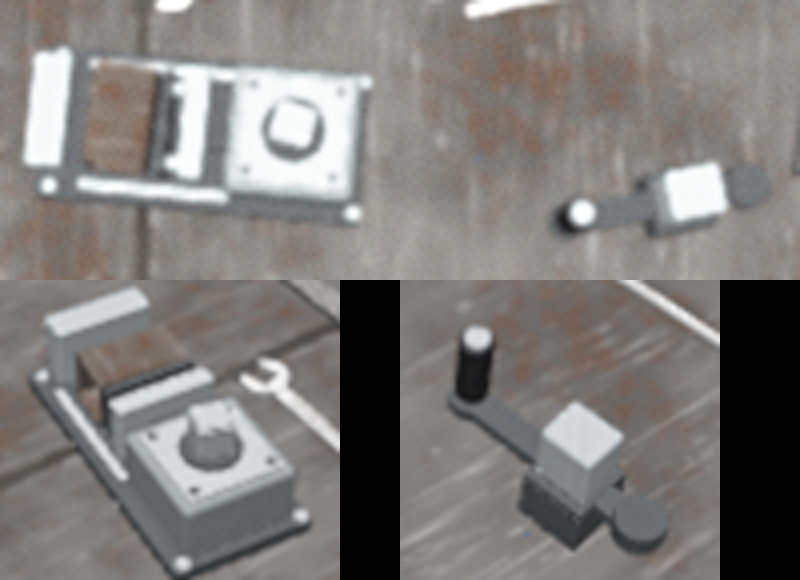

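The crop confirms it. The tube in the clamp is about 17x27 px in the top view, or 40x64 mm. The shaft nose is at top (248,160), the grip block at (348,178) and the knob at (320,183).

Run:
```python
from h import *
def blob(im,seed,th,win=9):
    g=cv2.cvtColor(im,cv2.COLOR_BGR2GRAY); u,v=seed; x0,y0=u-win,v-win
    w=cv2.resize(g[y0:v+win+1,x0:u+win+1],None,fx=8,fy=8,interpolation=cv2.INTER_CUBIC)
    _,m=cv2.threshold(w,th,255,0); n,l,st,ce=cv2.connectedComponentsWithStats(m)
    i=1+np.argmax(st[1:,4]); cs,_=cv2.findContours((l==i).astype(np.uint8),0,1)
    c=max(cs,key=cv2.contourArea); r=cv2.minAreaRect(c); box=(cv2.boxPoints(r)+.5)/8-.5+[x0,y0]
    M=cv2.moments(c); cen=(np.array([M['m10'],M['m01']])/M['m00']+.5)/8-.5+[x0,y0]
    return cen,box,np.array(r[1])/8
t=cv2.imread("pics/top0.png")
for nm,seed,z,ths,win in(("block",(348,178),.072,(190,215),11),("knob",(320,183),.083,(150,190),6),("nose",(248,160),.087,(190,215,230),8)):
  for th in ths:
    c,b,r=blob(t,seed,th,win); P=np.array([onz("top",*q,z)[:2] for q in b]); e=P[1]-P[0];e2=P[2]-P[1]
    print(nm,th,c.round(1),onz("top",*c,z)[:2].round(4),"sides",np.linalg.norm(e).round(4),np.linalg.norm(e2).round(4),"ang",np.degrees(np.arctan2(e[1],e[0])).round(1)%90)
# clamp corners: plate bolts & fixed jaw long axis
for nm,px,z in(("fj",[(184,142.7),(191,142.7),(189,171),(182,171)],.058),("housing",[(235,147),(265,149),(262,179),(232.5,176)],.0575)):
    P=np.array([onz("top",*q,z)[:2] for q in px]); print(nm,P.mean(0).round(4),P.round(3).tolist())
# scene-based: nose top / knob top / block top
s=cv2.imread("pics/scene0.png")
print("two block",two((285+(575-400)/4,215+(442-280)/4),(348,178)),"knob",two((285+77/4,215+57/4),(320,183)),"nose",two((225+211/4,140+136/4),(248,160)))
```

```text
block 190 [348.3 177.4] [ 0.5371 -0.2569] sides 0.0369 0.0317 ang 10.700000000000003
block 215 [348.4 177.4] [ 0.5372 -0.257 ] sides 0.0347 0.0298 ang 10.799999999999997
knob 150 [320.3 182.5] [ 0.5242 -0.1847] sides 0.0162 0.0167 ang 89.3
knob 190 [320.3 182.6] [ 0.524  -0.1846] sides 0.0137 0.014 ang 89.3
nose 190 [248.1 158.5] [ 0.5841 -0.0114] sides 0.0406 0.0411 ang 89.3
nose 215 [248.3 158. ] [ 0.5853 -0.0118] sides 0.0406 0.0411 ang 89.3
nose 230 [247.9 157.5] [ 0.5864 -0.0109] sides 0.0344 0.0406 ang 89.3
fj [0.5958 0.1414] [[0.632, 0.148], [0.631, 0.13], [0.56, 0.135], [0.56, 0.152]]
housing [ 0.5788 -0.0127] [[0.619, 0.021], [0.613, -0.054], [0.538, -0.045], [0.546, 0.028]]
two block (array([ 0.5365627 , -0.25765351,  0.06607836]), np.float64(0.0002544151808070002)) knob (array([ 0.52449523, -0.18425748,  0.08712367]), np.float64(0.004445212725485325)) nose (array([ 0.58145273, -0.01162718,  0.08639929]), np.float64(0.0021498835486676118))
```

Run:
```python
from h import *
t=cv2.imread("pics/top0.png"); g=cv2.cvtColor(t,cv2.COLOR_BGR2GRAY)
x0,y0=241,153
w=cv2.resize(g[y0:y0+16,x0:x0+16],None,fx=8,fy=8,interpolation=cv2.INTER_CUBIC)
for th in(150,165,180,195):
    n,l,st,ce=cv2.connectedComponentsWithStats((w>th).astype(np.uint8)); i=l[60,58]
    c=max(cv2.findContours((l==i).astype(np.uint8),0,1)[0],key=cv2.contourArea)
    b=(cv2.boxPoints(cv2.minAreaRect(c))+.5)/8-.5+[x0,y0]; M=cv2.moments(c)
    ce=(np.array([M['m10'],M['m01']])/M['m00']+.5)/8-.5+[x0,y0]
    P=np.array([onz("top",*q,.087)[:2] for q in b]); e=P[1]-P[0];f=P[2]-P[1]
    print(th,i,ce.round(2),onz("top",*ce,.087)[:2].round(4),np.linalg.norm(e).round(4),np.linalg.norm(f).round(4),(np.degrees(np.arctan2(e[1],e[0]))%90).round(1))
Rm=R.from_quat(arm.state()["orientation"]).as_matrix()
print("tool y",Rm[:,1].round(3),"z yaw",np.degrees(np.arctan2(Rm[1,2],Rm[0,2])))
o=cv2.resize(w,None,fx=4,fy=4); cv2.imwrite("pics/nose.png",o)
```

```text
150 1 [248.48 159.55] [ 0.5815 -0.0123] 0.0382 0.0386 89.3
165 1 [248.82 159.09] [ 0.5826 -0.0131] 0.0382 0.0386 89.3
180 1 [248.86 158.91] [ 0.583  -0.0132] 0.0382 0.0386 89.3
195 1 [248.86 158.73] [ 0.5835 -0.0132] 0.0382 0.0386 89.3
tool y [-0.    -0.002 -1.   ] z yaw 68.58226597320053
```

View pics/nose.png

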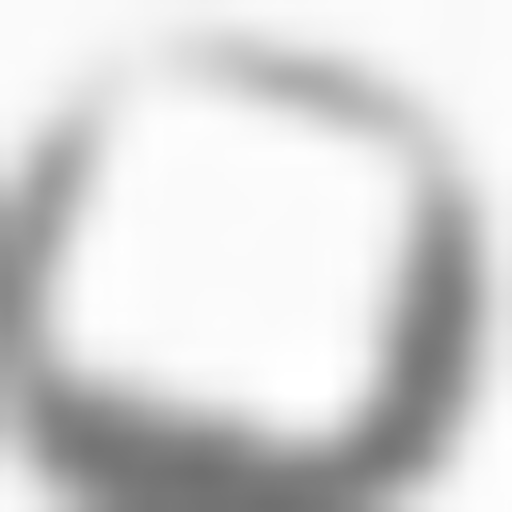

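The square nose shows clearly, tilted about 15° in the image, with its centre at pixel (247.7,160.5). Next I go above the crank.

```bash
python3 - <<'E'
from h import *
C=np.array([onz("top",241+a/32-.5,153+b/32-.5,.087)[:2] for a,b in((105,70),(420,150),(335,440),(45,360))])
print(C.mean(0).round(4)); 
for i in range(4):
    e=C[(i+1)%4]-C[i]; print(np.linalg.norm(e).round(4),(np.degrees(np.arctan2(e[1],e[0]))%90).round(1))
E
python3 -m handwheel '[[1,300,-862,-25,-58],[1,300,-862,-25,-58],[1,300,-862,-25,-58],[1,300,-862,-25,-58],[1,300,-862,-25,-58],[1,300,-862,-25,-58],[1,300,-862,-25,-58],[1,300,-862,-25,-58],[1,300,-862,-25,-58],[1,300,-862,-25,-58]]' 60
```

```text
[ 0.5793 -0.0101]
0.0244 74.8
0.0229 73.0
0.0225 73.6
0.0225 77.7
clock: 1.35
ee_pos: [0.443, 0.0133, 0.1776]
orientation: [-0.544, 0.452, -0.452, 0.544]
ft_force: [0.9, 1.1, -0.5]
grip_width: 0.0853
```

```bash
python3 -m handwheel '[[1,94,-270,-57,0],[1,94,-270,-57,0],[1,94,-270,-57,0],[1,94,-270,-57,0],[1,94,-270,-57,0],[1,94,-270,-57,0],[1,94,-270,-57,0],[1,94,-270,-57,0],[1,94,-270,-57,0],[1,94,-270,-57,0]]'
python3 - <<'E'
from h import *
for n,(u,v) in(("top",(345,185)),("scene",(325,235))):
    im=grab(n); cv2.imwrite(f"pics/{n}1.png",im)
a=cv2.resize(cv2.imread("pics/scene1.png")[180:300,260:400],None,fx=4,fy=4,interpolation=cv2.INTER_CUBIC); cv2.imwrite("pics/c1.png",a)
s=arm.state(); m=R.from_quat(s["orientation"]).as_matrix(); print(s["ee_pos"],np.degrees(np.arctan2(m[1,2],m[0,2])),s["q"].round(2),s["ft_force"],s["moment"])
E
```

```text
clock: 2.6
ee_pos: [0.537, -0.2542, 0.1208]
orientation: [-0.544, 0.451, -0.452, 0.544]
ft_force: [0.2, 0.2, -0.7]
grip_width: 0.0852
[ 0.53688739 -0.25454132  0.12070299] 10.612901072786 [-0.07  0.51  0.6   1.84 -0.36  0.91  0.88] [-0.07716102  0.64847554 -0.22262002] [ 0.02202742 -0.02007349  0.00529446]
```

View pics/c1.png

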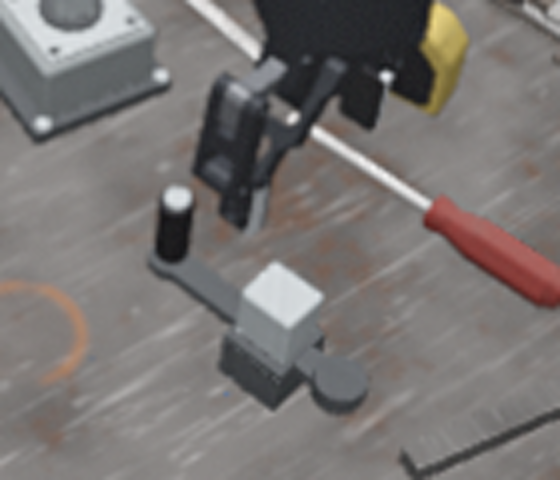

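The crop shows the open gripper high above the block, with fingertips at (240,220) and (365,120). The crank stands undisturbed. Descending and gripping.

```bash
python3 -m handwheel '[[1,0,-2,-20,0],[1,0,-2,-45,0],[1,0,-2,-65,0],[1,0,-2,-78,0],[1,0,-2,-78,0],[0,0,-2,-78,0],[0,0,-2,-78,0],[0,0,-2,-78,0],[0,0,-2,-78,0],[0,0,-2,-78,0]]' 60
python3 - <<'E'
from h import *
s=arm.state(); print(s["ee_pos"],s["ft_force"],s["moment"],s["grip_width"])
E
```

```text
clock: 3.95
ee_pos: [0.5368, -0.2569, 0.0426]
orientation: [-0.544, 0.452, -0.452, 0.544]
ft_force: [-0.1, -0.7, 1.0]
grip_width: -0.0003
[ 0.5368306  -0.2568814   0.04260832] [-0.0671352  -0.72027219  0.98955387] [-0.02976029  0.02162419  0.06678548] -0.0002858918148979805
```

The gripper shut on nothing, so I need to look.

Run:
```python
from h import *
a=grab("scene"); b=grab("top"); cv2.imwrite("pics/scene2.png",a); cv2.imwrite("pics/top2.png",b)
f=lambda i:cv2.resize(i,None,fx=4,fy=4,interpolation=cv2.INTER_CUBIC)
o=np.hstack([f(a[200:300,270:370]),f(b[130:230,295:395])]); cv2.imwrite("pics/c2.png",o)
s=arm.state(); print(proj("scene",s["ee_pos"]),proj("top",s["ee_pos"]))
```

```text
[327.24105346 261.7139456 ] [345.34140407 179.03903149]
```

View pics/c2.png

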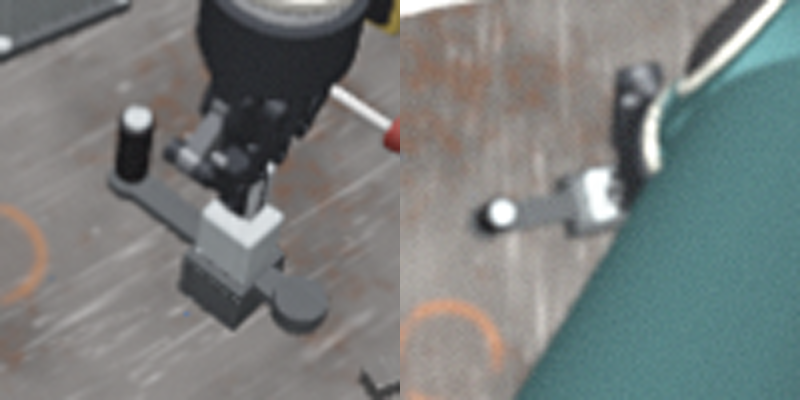

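The shut fingertips appear right at the centre of the block's top face, crop (245,215), so they seem higher than the reported z. I'll check this against both frames.

Run:
```python
from h import *
for z in(.12,.135,.15,.165,.18): print(z,proj("scene",(.537,-.2545,z)).round(1))
print("now")
for z in(.04,.055,.07,.085,.1): print(z,proj("scene",(.537,-.257,z)).round(1),proj("top",(.537,-.257,z)).round(1))
d=np.array([np.cos(np.radians(10.6)),np.sin(np.radians(10.6)),0])*.0425
for z in(.12,.135,.15,.165): print(z,proj("scene",np.array([.537,-.2545,z])+d).round(1),proj("scene",np.array([.537,-.2545,z])-d).round(1))
b=cv2.imread("pics/scene2.png"); cv2.imwrite("pics/c2b.png",cv2.resize(b[225:275,305:355],None,fx=11,fy=11,interpolation=cv2.INTER_CUBIC))
```

```text
0.12 [331.  238.6]
0.135 [331.9 233.9]
0.15 [332.9 229.1]
0.165 [333.8 224.2]
0.18 [334.8 219.1]
now
0.04 [327.2 262.4] [345.1 179.1]
0.055 [328.  258.3] [346.6 178.3]
0.07 [328.9 254.1] [348.2 177.6]
0.085 [329.7 249.8] [349.8 176.8]
0.1 [330.6 245.4] [351.4 176. ]
0.12 [343.8 227. ] [317.5 250.7]
0.135 [344.8 222.3] [318.3 246.1]
0.15 [345.9 217.5] [319.1 241.3]
0.165 [347.  212.5] [319.9 236.4]
```

View pics/c2b.png

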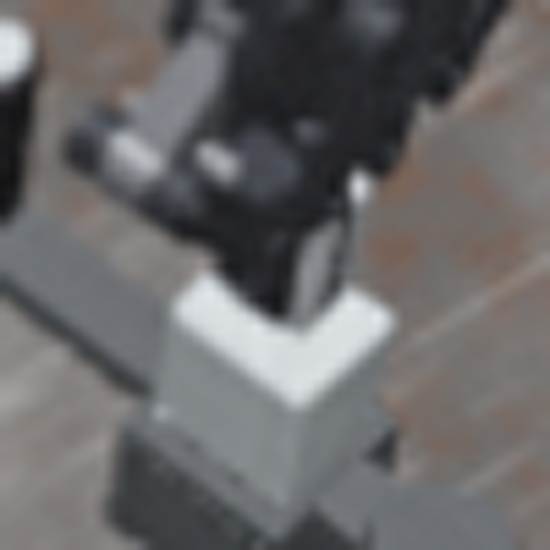

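The tips really are resting at the block's top face, with z about 0.072 where the state implies 0.043. Laterally they are centred. In frame 1 the open tips also fit about 30 mm higher than reported (13 mm of which would be the swing). I'll open, go about 30 mm lower, and grip again while watching force and width.

```bash
python3 -m handwheel '[[1,0,0,8,0],[1,0,0,8,0],[1,0,0,8,0],[1,0,0,8,0],[1,0,0,8,0],[1,0,0,0,0],[1,0,0,-10,0],[1,0,0,-20,0],[1,0,0,-29,0],[1,0,0,-29,0]]' 60
python3 -m handwheel '[[0,0,0,0,0],[0,0,0,0,0],[0,0,0,0,0],[0,0,0,0,0],[0,0,0,0,0],[0,0,0,0,0],[0,0,0,0,0],[0,0,0,0,0],[0,0,0,0,0],[0,0,0,0,0]]' 60
```

```text
clock: 5.3
ee_pos: [0.536, -0.2567, 0.0124]
orientation: [0.544, -0.452, 0.451, -0.544]
ft_force: [0.8, -0.3, -0.2]
grip_width: 0.0854
clock: 6.55
ee_pos: [0.5374, -0.257, 0.014]
orientation: [-0.544, 0.451, -0.452, 0.544]
ft_force: [0.4, 1.3, 6.0]
grip_width: 0.0288
```

Gripped, width 28.8 mm. Now lift and carry over the shaft, turning +64°.

```bash
python3 -m handwheel '[[0,0,0,20,0],[0,0,0,60,0],[0,0,0,105,0],[0,10,50,110,10],[0,20,100,110,20],[0,30,150,110,30],[0,40,200,110,40],[0,42,247,110,50],[0,42,247,110,60],[0,42,247,110,64]]'
python3 - <<'E'
from h import *
a=grab("scene"); b=grab("top"); cv2.imwrite("pics/scene3.png",a); cv2.imwrite("pics/top3.png",b)
f=lambda i:cv2.resize(i,None,fx=4,fy=4,interpolation=cv2.INTER_CUBIC)
cv2.imwrite("pics/c3.png",np.hstack([f(a[110:220,225:325]),f(b[110:220,200:300])]))
s=arm.state(); m=R.from_quat(s["orientation"]).as_matrix(); print(s["ee_pos"],np.degrees(np.arctan2(m[1,2],m[0,2])),s["q"].round(2),s["ft_force"],s["moment"])
E
```

```text
clock: 7.8
ee_pos: [0.5777, -0.0095, 0.1235]
orientation: [0.701, -0.094, 0.093, -0.701]
ft_force: [-0.5, -0.7, -3.4]
grip_width: 0.0291
[ 0.57790996 -0.01032717  0.12352958] 74.56591759093843 [-0.28  0.44  0.31  1.86 -0.17  0.87  1.41] [-0.88899737 -1.00094559 -3.97886848] [-0.0089091   0.0428497  -0.03419666]
```

View pics/c3.png

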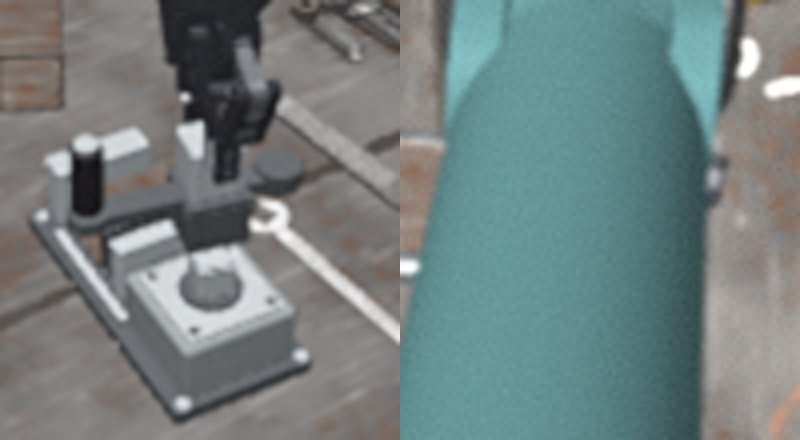

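The crank hangs level over the shaft, with the hub bottom at crop (190–250,240), just above the nose at (211,262). A quick check of the lateral offset using the knob top at (246.8,145.8) and the hub corners.

Run:
```python
from h import *
z=.11
k=onz("scene",225+87/4,110+143/4,z+.083); print("crank from knob",k[:2]-[-.0723,.0199])
y=np.radians(164.6); c,s=np.cos(y),np.sin(y)
for X,Y in((20,20),(20,-20),(-20,20),(-20,-20)):
    p=np.array([.5785+(c*X-s*Y)/1e3,-.0105+(s*X+c*Y)/1e3]); print(X,Y,[((proj("scene",(*p,h))-[225,110])*4).round(0).tolist() for h in(z,z+.024)])
# nose top corners predicted in scene
for X,Y in((1,1),(1,-1),(-1,1),(-1,-1)):
    X*=10.5;Y*=10.5; p=np.array([.5793+(c*X-s*Y)/1e3,-.0101+(s*X+c*Y)/1e3]); print("nose",((proj("scene",(*p,.087))-[225,140])*4).round(0))
im=cv2.imread("pics/scene0.png"); cv2.imwrite("pics/c3b.png",np.hstack([cv2.resize(im[160:200,260:300],None,fx=10,fy=10,interpolation=cv2.INTER_CUBIC),cv2.resize(cv2.imread("pics/scene3.png")[145:185,260:300],None,fx=10,fy=10,interpolation=cv2.INTER_CUBIC)]))
```

```text
crank from knob [ 0.58254431 -0.00875005]
20 20 [[185.0, 257.0], [186.0, 227.0]]
20 -20 [[163.0, 215.0], [163.0, 185.0]]
-20 20 [[249.0, 242.0], [250.0, 212.0]]
-20 -20 [[224.0, 200.0], [226.0, 170.0]]
nose [195. 151.]
nose [183. 128.]
nose [227. 143.]
nose [215. 121.]
```

View pics/c3b.png

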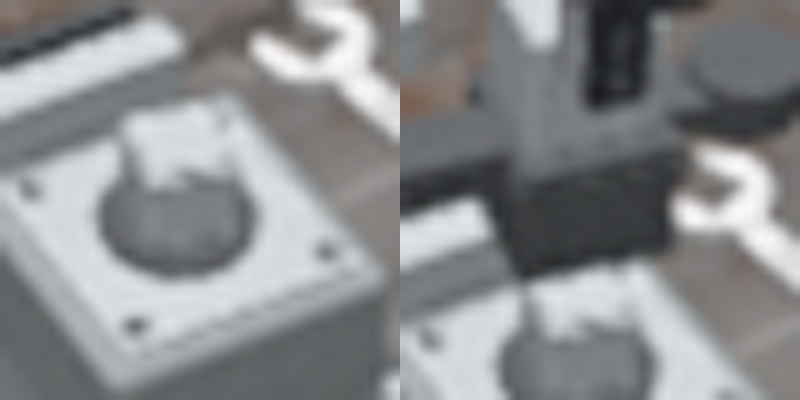

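In the scene camera the nose sits about 2–3 mm towards −y of the hub; the top camera says 0–2 mm. I'll correct by (+1,−2) and descend by feel.

```bash
python3 -m handwheel '[[0,1,-2,-10,0],[0,1,-2,-18,0],[0,1,-2,-20,0],[0,1,-2,-22,0],[0,1,-2,-24,0],[0,1,-2,-26,0],[0,1,-2,-27,0],[0,1,-2,-28,0],[0,1,-2,-28,0],[0,1,-2,-28,0]]'
python3 - <<'E'
from h import *
s=arm.state(); print(s["ee_pos"],s["ft_force"],s["moment"])
E
```

```text
clock: 9.15
ee_pos: [0.5799, -0.0116, 0.0955]
orientation: [-0.701, 0.095, -0.095, 0.701]
ft_force: [0.7, 1.1, -4.5]
grip_width: 0.0285
[ 0.57993958 -0.01162112  0.09551908] [ 0.66191533  1.13977521 -4.52434399] [ 0.38836556 -0.24696307 -0.02531021]
```

```bash
python3 -m handwheel '[[0,0,0,-1,0],[0,0,0,-2,0],[0,0,0,-3,0],[0,0,0,-4,0],[0,0,0,-5,0],[0,0,0,-5,0],[0,0,0,-5,0],[0,0,0,-5,0],[0,0,0,-5,0],[0,0,0,-5,0]]'
python3 - <<'E'
from h import *
s=arm.state(); print(s["ee_pos"],s["ft_force"],s["moment"])
E
```

```text
clock: 10.4
ee_pos: [0.5799, -0.0117, 0.0905]
orientation: [-0.701, 0.095, -0.095, 0.701]
ft_force: [2.9, 5.2, -3.9]
grip_width: 0.0289
[ 0.57991298 -0.01166166  0.09049868] [ 2.89783828  5.21337318 -3.85387541] [ 1.06716916 -0.59463984 -0.0117704 ]
```

Lateral force pushes to (+x,+y), so I ease off that way.

```bash
python3 -m handwheel '[[0,0.5,1,0,0],[0,0.5,1,0,0],[0,0.5,1,0,0],[0,0.5,1,0,0],[0,0.5,1,0,0],[0,0.5,1,0,0],[0,0.5,1,0,0],[0,0.5,1,0,0],[0,0.5,1,0,0],[0,0.5,1,0,0]]'
python3 - <<'E'
from h import *
s=arm.state(); print(s["ee_pos"],s["ft_force"],s["moment"])
E
```

```text
clock: 11.65
ee_pos: [0.5801, -0.0111, 0.0904]
orientation: [0.701, -0.095, 0.095, -0.701]
ft_force: [0.8, -0.8, -5.0]
grip_width: 0.0285
[ 0.58010531 -0.01113791  0.09038408] [ 0.83422457 -0.79293794 -5.03140704] [-0.11602724 -0.16630741 -0.01481403]
```

```bash
python3 -m handwheel '[[0,0.3,0.3,-1,0],[0,0.3,0.3,-2,0],[0,0.3,0.3,-3,0],[0,0.3,0.3,-4,0],[0,0.3,0.3,-5,0],[0,0.3,0.3,-6,0],[0,0.3,0.3,-7,0],[0,0.3,0.3,-8,0],[0,0.3,0.3,-8,0],[0,0.3,0.3,-8,0]]'
python3 - <<'E'
from h import *
s=arm.state(); print(s["ee_pos"],s["ft_force"],s["moment"])
E
```

```text
clock: 12.9
ee_pos: [0.5806, -0.0106, 0.0825]
orientation: [-0.701, 0.095, -0.095, 0.701]
ft_force: [0.0, 0.4, -4.4]
grip_width: 0.0288
[ 0.58056133 -0.01061961  0.08248148] [ 0.02636197  0.37030208 -4.3771144 ] [ 0.02517166  0.02557863 -0.01101115]
```

```bash
python3 -m handwheel '[[0,0,0,-1,0],[0,0,0,-2,0],[0,0,0,-3,0],[0,0,0,-4,0],[0,0,0,-4.5,0],[0,0,0,-5,0],[0,0,0,-5.5,0],[0,0,0,-6,0],[0,0,0,-6,0],[0,0,0,-6,0]]'
python3 - <<'E'
from h import *
s=arm.state(); print(s["ee_pos"],s["ft_force"],s["moment"])
E
```

```text
clock: 14.15
ee_pos: [0.5805, -0.0107, 0.0765]
orientation: [0.701, -0.095, 0.095, -0.701]
ft_force: [0.6, -0.5, -4.5]
grip_width: 0.029
[ 0.58054817 -0.01065934  0.07647825] [ 0.6253856  -0.46197935 -4.49347822] [-0.00434654  0.01957197 -0.00227361]
```

```bash
python3 -m handwheel '[[0,0,0,-0.5,0],[0,0,0,-1,0],[0,0,0,-1.5,0],[0,0,0,-2,0],[0,0,0,-2,0],[0,0,0,-2,0],[0,0,0,-2,0],[0,0,0,-2,0],[0,0,0,-2,0],[0,0,0,-2,0]]'
python3 - <<'E'
from h import *
s=arm.state(); print(s["ee_pos"],s["ft_force"],s["moment"])
E
```

```text
clock: 15.4
ee_pos: [0.5809, -0.0106, 0.0758]
orientation: [-0.701, 0.095, -0.095, 0.701]
ft_force: [-2.9, -0.4, 7.4]
grip_width: 0.0284
[ 0.58092562 -0.01062711  0.07581937] [-2.86852677 -0.42760367  7.3690577 ] [-0.11270385  0.88435746 -0.08330918]
```

Seated: vertical force is up to 7 N at z=0.0758, which puts the hub at 62 mm. Relax the downward push and start turning clockwise. The minimum travel to snug is 52°.

```bash
python3 -m handwheel '[[0,-0.2,0,1,-3],[0,-0.2,0,1,-7],[0,-0.2,0,1,-12],[0,-0.2,0,1,-18],[0,-0.2,0,1,-24],[0,-0.2,0,1,-30],[0,-0.2,0,1,-35],[0,-0.2,0,1,-38],[0,-0.2,0,1,-40],[0,-0.2,0,1,-40]]'
python3 - <<'E'
from h import *
s=arm.state(); m=R.from_quat(s["orientation"]).as_matrix(); print(s["ee_pos"],s["ft_force"],s["moment"],np.degrees(np.arctan2(m[1,2],m[0,2])))
a=grab("scene"); cv2.imwrite("pics/scene4.png",a); b=grab("top"); cv2.imwrite("pics/top4.png",b)
cv2.imwrite("pics/c4.png",np.hstack([cv2.resize(i,None,fx=4,fy=4,interpolation=cv2.INTER_CUBIC) for i in (a[120:220,225:325],b[110:210,165:265])]))
E
```

```text
clock: 16.65
ee_pos: [0.5805, -0.0104, 0.0759]
orientation: [-0.626, 0.329, -0.329, 0.626]
ft_force: [-2.3, 0.8, 4.4]
grip_width: 0.0289
[ 0.58045807 -0.01038559  0.07587815] [-2.26833276  0.81331318  4.35264263] [0.06678646 0.72726193 0.060505  ] 34.61110737549443
```

View pics/c4.png

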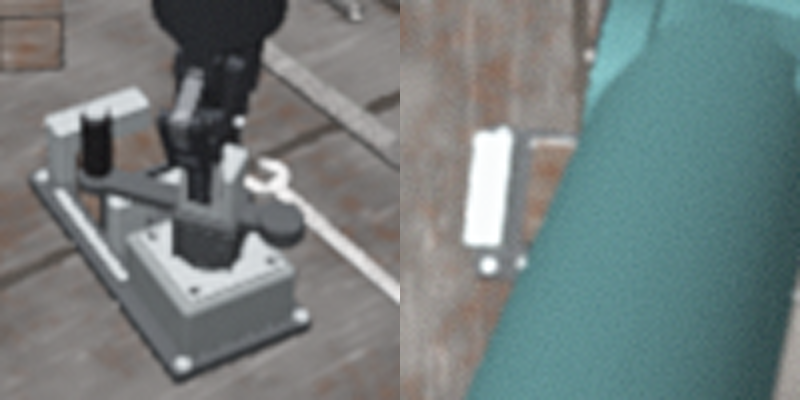

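The crank is seated flat on the flange and turned with the shaft. I'll go on in slower steps, ending each call while still turning so the torque can be read.

```bash
cat > st.py <<'E'
from h import *
s=arm.state(); m=R.from_quat(s["orientation"]).as_matrix(); print(s["clock"].round(2),s["ee_pos"].round(4),s["ft_force"].round(1),s["moment"].round(3),np.degrees(np.arctan2(m[1,2],m[0,2])).round(2))
E
python3 -m handwheel '[[0,-0.4,0,0.2,-1.5],[0,-0.4,0,0.2,-3],[0,-0.4,0,0.2,-4.5],[0,-0.4,0,0.2,-6],[0,-0.4,0,0.2,-7.5],[0,-0.4,0,0.2,-9],[0,-0.4,0,0.2,-10.5],[0,-0.4,0,0.2,-12],[0,-0.4,0,0.2,-13.5],[0,-0.4,0,0.2,-15]]' >/dev/null; python3 st.py
python3 -m handwheel '[[0,0,0,0,-1],[0,0,0,0,-2],[0,0,0,0,-3],[0,0,0,0,-4],[0,0,0,0,-5],[0,0,0,0,-6],[0,0,0,0,-7],[0,0,0,0,-8],[0,0,0,0,-9],[0,0,0,0,-10]]' >/dev/null; python3 st.py
```

```text
Traceback (most recent call last):
  File "st.py", line 2, in <module>
    s=arm.state(); m=R.from_quat(s["orientation"]).as_matrix(); print(s["clock"].round(2),s["ee_pos"].round(4),s["ft_force"].round(1),s["moment"].round(3),np.degrees(np.arctan2(m[1,2],m[0,2])).round(2))
                                                                      ^^^^^^^^^^^^^^^^
AttributeError: 'float' object has no attribute 'round'
Traceback (most recent call last):
  File "st.py", line 2, in <module>
    s=arm.state(); m=R.from_quat(s["orientation"]).as_matrix(); print(s["clock"].round(2),s["ee_pos"].round(4),s["ft_force"].round(1),s["moment"].round(3),np.degrees(np.arctan2(m[1,2],m[0,2])).round(2))
                                                                      ^^^^^^^^^^^^^^^^
AttributeError: 'float' object has no attribute 'round'
```

```bash
sed -i 's/s\["clock"\].round(2)/round(s["clock"],2)/' st.py; python3 st.py
```

```text
19.25 [ 0.5803 -0.01    0.0759] [0.1 3.6 6.4] [0.757 0.211 0.133] 9.52
```

```bash
python3 -m handwheel '[[0,0,0.4,0.2,-0.6],[0,0,0.4,0.2,-1.2],[0,0,0.4,0.2,-1.8],[0,0,0.4,0.2,-2.4],[0,0,0.4,0.2,-3],[0,0,0.4,0.2,-3.6],[0,0,0.4,0.2,-4.2],[0,0,0.4,0.2,-4.8],[0,0,0.4,0.2,-5.4],[0,0,0.4,0.2,-6]]' >/dev/null; python3 st.py
python3 -m handwheel '[[0,0,0,0,-0.6],[0,0,0,0,-1.2],[0,0,0,0,-1.8],[0,0,0,0,-2.4],[0,0,0,0,-3],[0,0,0,0,-3.6],[0,0,0,0,-4.2],[0,0,0,0,-4.8],[0,0,0,0,-5.4],[0,0,0,0,-6]]' >/dev/null; python3 st.py
```

```text
20.5 [ 0.5802 -0.01    0.0759] [2.5 4.8 0.8] [ 1.014 -0.584  0.161] 3.54
21.75 [ 0.5803 -0.0099  0.0759] [3.1 3.9 1.4] [ 1.116 -0.625  0.206] -2.45
```

```bash
python3 -m handwheel '[[0,0.4,0.5,0,-0.5],[0,0.4,0.5,0,-1],[0,0.4,0.5,0,-1.5],[0,0.4,0.5,0,-2],[0,0.4,0.5,0,-2.5],[0,0.4,0.5,0,-3],[0,0.4,0.5,0,-3.5],[0,0.4,0.5,0,-4],[0,0.4,0.5,0,-4.5],[0,0.4,0.5,0,-5]]' >/dev/null; python3 st.py
```

```text
23.0 [ 0.5803 -0.0098  0.0759] [1.1 3.4 2.5] [ 0.95  -0.236  0.138] -7.45
```

```bash
python3 -m handwheel '[[0,0,0.4,0,-0.7],[0,0,0.4,0,-1.4],[0,0,0.4,0,-2.1],[0,0,0.4,0,-2.8],[0,0,0.4,0,-3.5],[0,0,0.4,0,-4.2],[0,0,0.4,0,-4.9],[0,0,0.4,0,-5.6],[0,0,0.4,0,-6.3],[0,0,0.4,0,-7]]' >/dev/null; python3 st.py
python3 -m handwheel '[[0,0,0,0,-0.6],[0,0,0,0,-1.2],[0,0,0,0,-1.8],[0,0,0,0,-2.4],[0,0,0,0,-3],[0,0,0,0,-3.6],[0,0,0,0,-4.2],[0,0,0,0,-4.8],[0,0,0,0,-5.4],[0,0,0,0,-6]]' >/dev/null; python3 st.py
```

```text
24.25 [ 0.5804 -0.0095  0.0759] [1.2 1.4 3.6] [ 0.358 -0.258  0.159] -14.47
25.5 [ 0.5804 -0.0094  0.0759] [2.8 0.5 3.1] [ 0.267 -0.42   0.111] -20.46
```

```bash
python3 -m handwheel '[[0,0.3,0.1,0,-0.6],[0,0.3,0.1,0,-1.2],[0,0.3,0.1,0,-1.8],[0,0.3,0.1,0,-2.4],[0,0.3,0.1,0,-3],[0,0.3,0.1,0,-3.6],[0,0.3,0.1,0,-4.2],[0,0.3,0.1,0,-4.8],[0,0.3,0.1,0,-5.4],[0,0.3,0.1,0,-6]]' >/dev/null; python3 st.py
python3 -m handwheel '[[0,0,0,0,-0.6],[0,0,0,0,-1.2],[0,0,0,0,-1.8],[0,0,0,0,-2.4],[0,0,0,0,-3],[0,0,0,0,-3.6],[0,0,0,0,-4.2],[0,0,0,0,-4.8],[0,0,0,0,-5.4],[0,0,0,0,-6]]' >/dev/null; python3 st.py
```

```text
26.75 [ 0.5806 -0.0092  0.0759] [0.1 0.2 5.4] [ 0.218 -0.004  0.181] -26.46
28.0 [ 0.5807 -0.0092  0.0759] [0.8 0.3 5.4] [ 0.346 -0.072  0.156] -32.46
```

Run:
```python
from h import *
a=grab("top"); b=grab("scene"); cv2.imwrite("pics/top5.png",a); cv2.imwrite("pics/scene5.png",b)
cv2.imwrite("pics/c5.png",np.hstack([cv2.resize(i,None,fx=5,fy=5,interpolation=cv2.INTER_CUBIC) for i in (b[130:210,228:308],a[120:200,170:250])]))
```

```text
(no output)
```

View pics/c5.png

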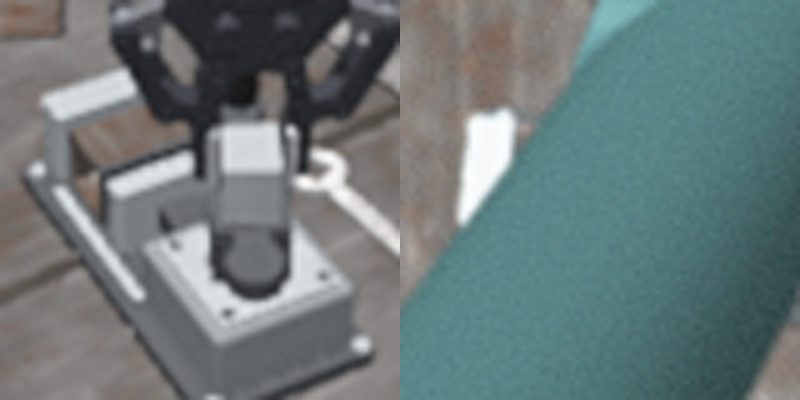

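I've used my 10th picture. It shows the jaw well forward and the tube close to the fixed jaw, with no sign of contact in the torque yet. Continuing by feel.

```bash
python3 -m handwheel '[[0,0,0,0,-0.6],[0,0,0,0,-1.2],[0,0,0,0,-1.8],[0,0,0,0,-2.4],[0,0,0,0,-3],[0,0,0,0,-3.6],[0,0,0,0,-4.2],[0,0,0,0,-4.8],[0,0,0,0,-5.4],[0,0,0,0,-6]]' >/dev/null; python3 st.py
```

```text
29.35 [ 0.5807 -0.0092  0.0759] [1.  1.5 4.2] [ 0.504 -0.205  0.124] -38.46
```

```bash
python3 -m handwheel '[[0,0,0,0,-0.6],[0,0,0,0,-1.2],[0,0,0,0,-1.8],[0,0,0,0,-2.4],[0,0,0,0,-3],[0,0,0,0,-3.6],[0,0,0,0,-4.2],[0,0,0,0,-4.8],[0,0,0,0,-5.4],[0,0,0,0,-6]]' >/dev/null; python3 st.py
```

```text
30.6 [ 0.5808 -0.0091  0.0759] [2.6 2.3 4.2] [ 0.746 -0.463  0.204] -44.45
```

```bash
python3 -m handwheel '[[0,0.3,0.3,0,-0.4],[0,0.3,0.3,0,-0.8],[0,0.3,0.3,0,-1.2],[0,0.3,0.3,0,-1.6],[0,0.3,0.3,0,-2],[0,0.3,0.3,0,-2.4],[0,0.3,0.3,0,-2.8],[0,0.3,0.3,0,-3.2],[0,0.3,0.3,0,-3.6],[0,0.3,0.3,0,-4]]' >/dev/null; python3 st.py
```

```text
31.85 [ 0.581  -0.009   0.0759] [0.4 2.5 5. ] [ 0.52  -0.179  0.332] -48.45
```

```bash
python3 -m handwheel '[[0,0,0.2,0,-0.15],[0,0,0.2,0,-0.3],[0,0,0.2,0,-0.45],[0,0,0.2,0,-0.6],[0,0,0.2,0,-0.75],[0,0,0.2,0,-0.9],[0,0,0.2,0,-1.05],[0,0,0.2,0,-1.2],[0,0,0.2,0,-1.35],[0,0,0.2,0,-1.5]]' >/dev/null; python3 st.py
```

```text
33.1 [ 0.581  -0.0089  0.0759] [1.8 0.8 3.9] [ 0.116 -0.32   0.336] -49.93
```

Snug at about 0.33 Nm, roughly 18 N. Back off 3° within the socket play to unload the crank, then lift straight up.

```bash
python3 -m handwheel '[[0,0,0,0,1],[0,0,0,0,2],[0,0,0,0,3],[0,0,0,0,3],[0,0,0,1,3],[0,0,0,2,3],[0,0,0,4,3],[0,0,0,6,3],[0,0,0,8,3],[0,0,0,8,3]]' >/dev/null; python3 st.py
```

```text
34.35 [ 0.5806 -0.0089  0.083 ] [ 4.5 -1.7 -8.3] [-0.307 -1.225  0.063] -46.91
```

```bash
python3 -m handwheel '[[0,0.6,-0.3,0,0],[0,0.6,-0.3,0,0],[0,0.6,-0.3,2,0],[0,0.6,-0.3,4,0],[0,0.6,-0.3,6,0],[0,0.6,-0.3,8,0],[0,0.6,-0.3,10,0],[0,0.6,-0.3,12,0],[0,0.6,-0.3,14,0],[0,0.6,-0.3,14,0]]' >/dev/null; python3 st.py
```

```text
35.6 [ 0.5819 -0.0092  0.0983] [-0.6  0.  -2.3] [0.12  0.26  0.013] -46.93
```

```bash
python3 -m handwheel '[[0,0,0,15,0],[0,0,0,40,0],[0,-5,-30,45,8],[0,-14,-80,45,18],[0,-23,-130,45,28],[0,-32,-180,45,38],[0,-40,-225,45,48],[0,-45,-248,45,57],[0,-45,-248,40,57],[0,-45,-248,30,57]]' >/dev/null; python3 st.py
python3 -m handwheel '[[0,0,0,-20,0],[0,0,0,-50,0],[0,0,0,-80,0],[0,0,0,-95,0],[0,0,0,-103,0],[0,0,0,-107,0],[0,0,0,-109,0],[0,0,0,-109,0],[0,0,0,-109,0],[0,0,0,-109,0]]' >/dev/null; python3 st.py
```

```text
36.85 [ 0.5373 -0.2565  0.1282] [ 0.9  0.6 -4.8] [ 0.045 -0.001  0.053] 10.01
38.1 [ 0.5367 -0.2571  0.0192] [ 0.2 -0.3 -4.6] [-0.047 -0.018  0.051] 10.08
```

Now the last few millimetres, gently.

```bash
python3 -m handwheel '[[0,0,0,-1,0],[0,0,0,-2,0],[0,0,0,-3,0],[0,0,0,-3.5,0],[0,0,0,-4,0],[0,0,0,-4.5,0],[0,0,0,-5,0],[0,0,0,-5,0],[0,0,0,-5,0],[0,0,0,-5,0]]' >/dev/null; python3 st.py
```

```text
39.35 [ 0.5366 -0.2571  0.0141] [-1.4 -0.3  0.1] [ 0.057  0.273 -0.032] 10.08
```

The bench now carries the weight (force went from −4.6 to 0 N). Release, then retreat.

```bash
python3 -m handwheel '[[0.4,0,0,0,0],[0.5,0,0,0,0],[0.7,0,0,0,0],[1,0,0,0,0],[1,0,0,0,0],[1,0,0,0,0],[1,0,0,10,0],[1,0,0,40,0],[1,0,0,80,0],[1,0,0,120,0]]' ; python3 -m handwheel '[[1,-30,0,60,0],[1,-60,40,60,0],[1,-90,90,60,0],[1,-120,150,60,0],[1,-120,210,60,0],[1,-120,270,60,0],[1,-120,330,60,0],[1,-120,390,60,0],[1,-120,450,60,0],[1,-120,480,60,0]]'
python3 - <<'E'
from h import *
a=grab("top"); b=grab("scene"); cv2.imwrite("pics/top6.png",a); cv2.imwrite("pics/scene6.png",b)
f=lambda i:cv2.resize(i,None,fx=4,fy=4,interpolation=cv2.INTER_CUBIC)
o=np.zeros((600,800,3),np.uint8); o[:280]=f(a[130:200,175:375]); o[280:580,:360]=f(b[140:215,225:315]); o[280:580,400:720]=f(b[215:290,285:365])
cv2.imwrite("pics/c6.png",o)
E
```

```text
clock: 40.6
ee_pos: [0.5364, -0.2572, 0.1357]
orientation: [0.542, -0.454, 0.454, -0.542]
ft_force: [0.4, -0.7, -0.5]
grip_width: 0.0853
clock: 41.85
ee_pos: [0.4161, 0.2262, 0.1945]
orientation: [-0.542, 0.453, -0.453, 0.543]
ft_force: [-0.0, -1.1, -0.6]
grip_width: 0.0856
```

View pics/c6.png

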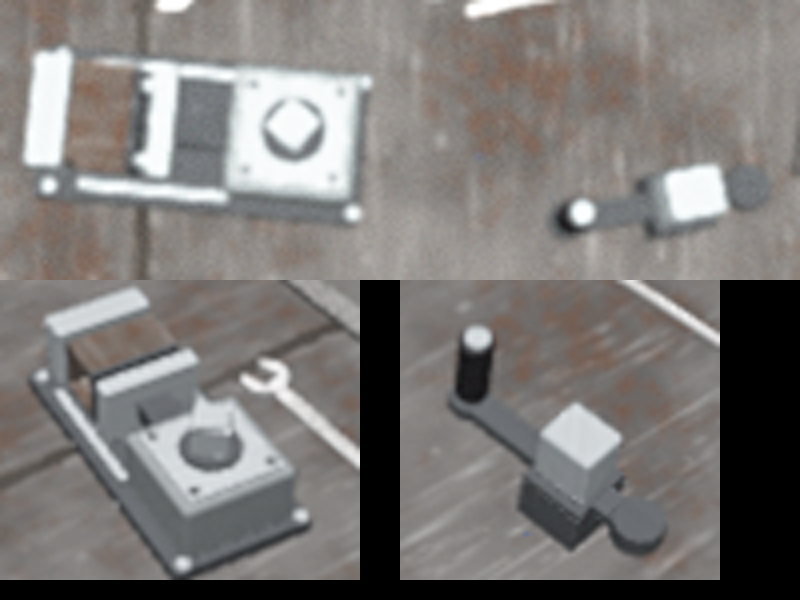

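The tube sits flush between the fixed jaw, crop (70,110), and the pressure plate, (133,120). The crank stands on its hub with the knob up at (580,213), and the spanner hasn't moved. Handing in.

```bash
python3 -c "
from station import workorder
print(workorder.hand_in())"
```

```text
the job is handed in; nothing more can be done
None
```

The tube is clamped and I handed the job in at about 42 s; no verdict was reported.

- **Fit:** The crank went fully home on the shaft. The vertical force rose sharply with the hub at 62 mm above the bench.
- **Clamping:** I turned about 124° clockwise, part of it socket play. Torque rose from about 0.15 to 0.33 Nm, which is roughly 18 N of jaw pressure, so I stopped there. Torque readings scattered by about ±0.04 Nm, so the pressure is good to about ±4 N.
- **Crank off:** I backed off 3° to unload it, lifted it straight up with about 4 N of drag at first, and set it down gently at its original spot.
- **Final check:** The last pictures show the tube flush between the fixed jaw and pressure plate, and the crank upright with its knob up. The spanner, the only other loose thing in those crops, had not moved. I did not look closely at the bolt, nut and tape at the end.

**What failed or disagreed:**
- **First grasp:** It closed on nothing. The fingertips were really about 25–30 mm higher than the reported tool position, so I regripped about 30 mm lower.
- **Shaft position:** The two cameras disagreed by a few millimetres on where the shaft was. I settled the fit by feel, with at most about 6 N of sideways force.
- **Pictures:** I viewed 11, one over the budget of 10.

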